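# Take the tab-locked transport cap off a spare pump

## Robot

A 7-joint arm with a two-finger parallel gripper is mounted at the origin on the work surface. World frame = base frame: x ahead of the robot, y to its left, z up, the work surface at z = 0. Lengths are in m, angles in rad, forces in N, time in s.
With the tool pointing down it reaches from about 0.425 to 0.925 m from the base axis. Payload 6.8 kg.
Tool frame: the origin (TCP) lies between the finger pads; the fingertips stand 11 mm ahead of it and the grasp point (between the pads) lies 8 mm behind it; z points along the fingers, y is the line along which they close (so a half turn about z gives the same grasp; the last joint's range is limited). The gripper opens to 85 mm and grips with 20 to 120 N. Pads are 22 mm wide; open, the fingers measure 114 mm over their backs; the gripper's body (76 mm by 85 mm) begins 54 mm behind the grasp point. The pads swing forward as they close: fully open they stand 13 mm farther back than shut.
Start: joints at [1.121, 0.477, 0.022, 1.555, -0.011, 1.109, -0.083], TCP at [0.226, -0.636, 0.242] pointing down, gripper open.
Joint ranges: [-2.96, 2.96], [-0.34, 2.1], [-1.41, 1.46], [0.24, 2.44], [-1.37, 4.51], [0.17, 1.92], [-2.96, 2.96]. Speed limits (rad/s): [2.39, 2.39, 3.14, 3.14, 3.14, 3.14, 3.14].

## Interface

Orientations are given as a rotation vector (axis times angle).
In Python, from bench import r gives the robot as it stands.
- The arm moves only by the tool send_rows, never from a script. Its argument "deltas" is a list of rows, each an object of numbers: "dx", "dy", "dz": the shift along the world's x, y, z in mm; "rx", "ry", "rz": the turn, a rotation vector about the world's x, y, z in degrees. A call has 1 to 5 rows; each row is the pose to reach, as a shift and turn from the pose commanded when the call began; what a row does not reach only later rows make up. A row lasts 1/12 s, in which the tool goes at most 41.7 mm and 7.16 degrees, less where a joint would pass 70% of its speed; a pose out of reach is approached as far as the arm can. A call with a gripper value outside its range is refused whole. "jaw" is the finger opening in mm, from 0 to 85.4, set as the call begins (left out, the last holds). The fingers move at their own pace and stop on an object; "newtons" is the grip in N (left out, the last holds). Time passes only in rows, so rows that repeat a pose let the fingers close. It gives the time, the measured TCP pose, the force, the opening and the grip force at its end, in the units of the state.
- r.get_obs(): the state, without advancing time (a new reading comes with each control period).
- r.grab_frame(name): name is "scene" or "top" or "wrist"; returns a dict with "frame" (400x640x3 uint8, blue, green, red), "z_map" (400x640 float32, m along the optical axis (not along the pixel's ray), 0 where there is no reading), "vertical_fov" (degrees; the focal length in pixels is half the picture's height over the tangent of half this angle, whatever the lens; pixels are square), "cx", "cy" (the principal point, pixels), "distortion" ([k1, k2, p1, p2, k3] as OpenCV has them; the pictures are not rectified), "xyz" and "orientation" of the camera in the world. Camera axes: x right, y down, z forward; pixel columns grow to the right and rows downward; lengths in m; the calibration is good to about 2 mm. A picture is of the moment at which its call begins.
- r.hand_in(): hands the job in; it is judged then, once.
The state is a dict: "clock": time; "joints": joint angles; "qvel": joint speeds; "tau": joint torques, N m; "tcp_pos": TCP position; "orientation": TCP orientation; "contact_force": force on the tool from outside, world axes, zero at the start; "moment": the same for the moment, N m; "grip_width": finger opening in m; "gripper_force": force on a finger pad.
Only numpy, scipy, OpenCV 4.12 (cv2) and the standard library are available. Lean on these libraries where they do the work, as an engineer would, in place of code of your own. Each camera call takes 0.05 s, during which the arm holds its last target. There are 200 camera calls.

## Task

Open the port of the spare pump: squeeze the two white tabs of the orange transport cap together and keep them squeezed while you turn the cap anticlockwise (seen from above) until you feel it come up against its stop, then lift it straight off and stand it upright in the blue tray, set down gently and let go. Do not force the cap against the port, pull on it before it is free or crush its tabs, and leave the other parts on the bench where they are.

Things in the scene. Friction and masses are not known exactly. Their poses are not given: they have to be found in the camera images.
- cap: Orange cap, 120 g. Origin: centre of its underside, z up along its axis, tabs at +y and -y. Round plug 36 mm across up to 24 mm, then head 31 mm across, black bar on top to 51 mm. Below the tabs, at the underside, two lugs 12 mm wide, 5.5 mm high reach 26 mm from the axis. Grip the tabs from above, closing along the cap's y, fingertips over 22 mm above the underside.
- tab_a_face (a point): Middle of the +y tab's outer face, tab free, 45 mm above the cap's underside. White upright plate 18 mm wide, 4 mm thick, 16 to 56 mm above the underside. Outer faces of the two tabs: 50 mm apart free, 41 mm squeezed. At 14 to 19.5 mm up a foot sticks out 6.5 mm from the face and locks the cap until the tab is right in. 3 N starts a tab moving, 9 N holds it right in.
- tab_b_face (a point): The same on the -y tab. The tabs are crushed by more than 170 N between fingers and cap (both fingers added); a grip of 20 to 30 N is ample.
- tab_a (a joint): How far the +y tab is pushed in, m: 0 = free, 0.0045 = fully squeezed.
- tab_b (a joint): How far the -y tab is pushed in, m: 0 = free, 0.0045 = fully squeezed.
- pump: Spare gear pump, fixed, grey, foot 150 x 120 mm, body 110 x 95 mm up to 74 mm, round port boss 82 mm across to 90 mm high, shaft along its +x. Origin: centre of its underside. On the boss an dark steel locking ring, 78 mm across, reaches 110 mm above the bench; its angle differs from pump to pump and is not measured.
- port (a point): Port centre, boss top; the cap's underside starts 2 mm above it. Turned anticlockwise the cap comes free 15 to 77 degrees from its start; a solid stop follows about 6 degrees later. A sprung seal lifts the cap with 4 N; drag while turning is below 0.15 N m. At the stop torque rises steeply: stop at 0.3 N m, ease back 3 degrees, lift. Limit between cap and pump: 40 N (contacts added).
- tray: Blue open tray fixed to the bench, 180 x 160 mm outside (x, y), 32 mm high, walls 5 mm, floor 5 mm thick. Origin: centre of its underside.
- tray_in (a point): Centre of the tray's inner floor, 5 mm above the bench.
- bearing: Bystander: steel bearing ring lying flat, 60 mm across, 18 mm high. Origin: centre of its underside.
- roller: Bystander: upright stepped copper roller, 52 mm across at the foot, 85 mm high. Origin: centre of its underside.
- gaskets: Bystander: black stack of gaskets, 90 x 70 x 16 mm. Origin: centre of its underside.
- elbow: Bystander: dark steel elbow fitting standing on its flange, 42 mm across, 48 mm high, side branch 40 mm along its +x. Origin: centre of its underside.
Not all that is in view belongs to the job. Leave any purple or yellow look-alike of the cap alone.

How it is judged:
By the outcome, as a careful person would: the job done as asked, in the order asked, and still so for the second after the job is handed in, with the robot touching nothing.
It also fails if it takes over 72 s, if anything falls off the work surface, if the arm or the gripper's body presses on something with over 40 N, if the wrist force passes 120 N, or if a joint passes its speed limit or range.

## Working session

There is one attempt and no reset: what is moved stays moved. The work goes in short steps, Python scripts to look and compute and a tool call to move; the robot and the scene stay as the last step left them, time stands still between calls to the robot, and variables do not carry over. Pictures are saved under pics/ and viewed, at most 10 in all, crops included, and the job is handed in when it is done.

Besides the shell and the picture viewer there is one more tool, called by a JSON object that holds its "method" and its "body", one argument or row to a line. send_rows: Moves the arm, as the interface text tells. Its arguments: {"type":"object","properties":{"deltas":{"type":"array","items":{"type":"object","properties":{"dx":{"type":"number"},"dy":{"type":"number"},"dz":{"type":"number"},"rx":{"type":"number"},"ry":{"type":"number"},"rz":{"type":"number"}}}},"jaw":{"type":"number"},"newtons":{"type":"number"}},"required":["deltas"]}

```bash
mkdir -p pics; ls; cat > h.py <<'E'
import numpy as np, cv2
from scipy.spatial.transform import Rotation as R
from bench import r
def K(f):
    fl=200/np.tan(np.radians(f["vertical_fov"])/2)
    return np.array([[fl,0,f["cx"]],[0,fl,f["cy"]],[0,0,1.]])
def rot(f):
    o=np.array(f["orientation"],float)
    return o if o.shape==(3,3) else R.from_rotvec(o).as_matrix()
def ray(f,uv):
    p=cv2.undistortPoints(np.array(uv,float).reshape(-1,1,2),K(f),np.array(f["distortion"],float)).reshape(-1,2)
    return np.c_[p,np.ones(len(p))]@rot(f).T   # scaled to unit optical depth
def onplane(f,uv,z):
    d=ray(f,uv); c=np.array(f["xyz"]); return c+d*((z-c[2])/d[:,2])[:,None]
def cloud(f):
    v,u=np.mgrid[:400,:640]; d=ray(f,np.c_[u.ravel(),v.ravel()])
    return (np.array(f["xyz"])+d*f["z_map"].reshape(-1,1)).reshape(400,640,3)
def proj(f,P):
    Rm=rot(f); rv=R.from_matrix(Rm.T).as_rotvec(); t=-Rm.T@np.array(f["xyz"])
    return cv2.projectPoints(np.array(P,float).reshape(-1,1,3),rv,t,K(f),np.array(f["distortion"],float))[0].reshape(-1,2)
E
python3 - <<'E'
from h import *
import pickle
for n in("scene","top"):
    f=r.grab_frame(n); cv2.imwrite(f"pics/{n}0.png",f["frame"]); pickle.dump(f,open(f"{n}0.pkl","wb"))
    print(n,f["xyz"],f["orientation"],f["vertical_fov"],f["distortion"])
print(r.get_obs())
E
```

```text
pics
scene [1.15981251 0.50083452 0.69560028] [-1.07172706 -2.31493353  1.1046986 ] 57.962135407238186 [-0.03803652  0.          0.          0.          0.        ]
top [0.31576513 0.00960772 1.61294963] [-2.14610081  2.10637456 -0.21053677] 44.21744908775236 [-0.10517347  0.          0.          0.          0.        ]
{'clock': 0.1, 'joints': array([ 1.12090008,  0.47773206,  0.02236704,  1.55631884, -0.01150724,
        1.10932571, -0.08309968]), 'qvel': array([ 0.00022174, -0.00233547, -0.00027151, -0.00579501,  0.0007043 ,
        0.0008078 , -0.00083664]), 'tau': array([ 4.54956302e-03, -5.97758532e+01,  1.61379363e+00, -2.81953311e+01,
        1.28400096e-02,  5.05589240e-03, -2.19507774e-05]), 'tcp_pos': array([ 0.22605567, -0.63548309,  0.24142785]), 'orientation': array([-3.09424636e+00, -5.34003153e-01,  6.34680929e-04]), 'contact_force': array([-0.12043102, -0.05808624,  0.4571238 ]), 'moment': array([-0.04191333,  0.03493722, -0.02849551]), 'gripper_force': 0.0, 'grip_width': 0.08526905554798245}
```

View pics/top0.png

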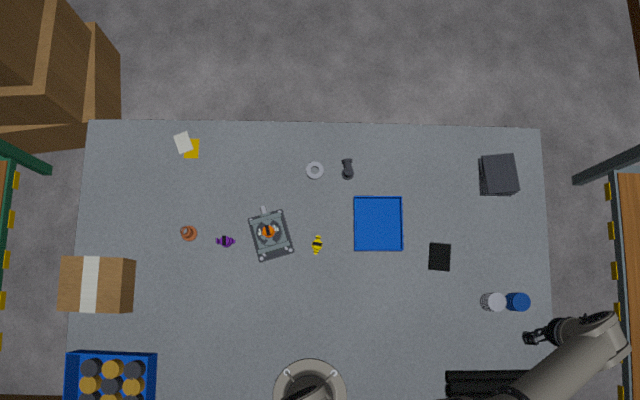

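View pics/scene0.png

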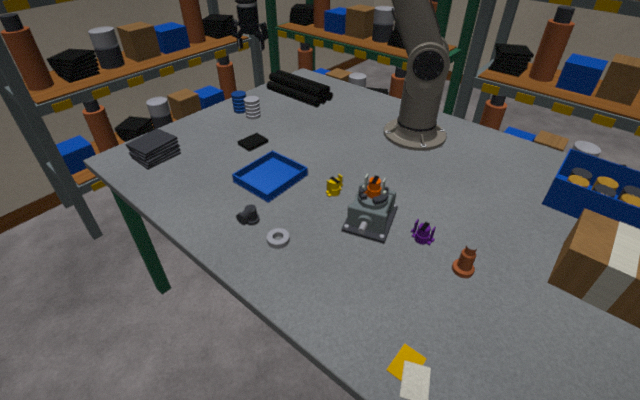

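The top view shows the cap at about (268,231) on the pump and the tray at (378,223), with purple (226,241) and yellow (317,244) look-alikes. The scene view agrees.

```bash
python3 - <<'E'
from h import *
import pickle
f=pickle.load(open("top0.pkl","rb")); im=f["frame"]; hsv=cv2.cvtColor(im,cv2.COLOR_BGR2HSV)
C=cloud(f)
def rep(n,m,z):
    v,u=np.nonzero(m); print(n,len(u),u.mean(),v.mean(),onplane(f,[[u.mean(),v.mean()]],z)[0].round(4)); 
roi=np.zeros((400,640),bool); roi[205:265,245:298]=1
m=roi&(hsv[...,0]>3)&(hsv[...,0]<22)&(hsv[...,1]>140)&(hsv[...,2]>90); rep("cap",m,.135)
P=C[m]; print(np.nanmedian(P,0),P[:,2].min(),P[:,2].max())
roi[:]=0; roi[190:256,345:410]=1
m=(roi&(hsv[...,0]>100)&(hsv[...,0]<125)&(hsv[...,1]>150)).astype(np.uint8); rep("tray",m,.02)
q=cv2.boxPoints(cv2.minAreaRect(cv2.findNonZero(m))); print(onplane(f,q,.03).round(3))
cv2.imwrite("pics/c1.png",cv2.resize(im[195:275,235:335],None,fx=7,fy=7,interpolation=cv2.INTER_CUBIC))
f=pickle.load(open("scene0.pkl","rb"));C=cloud(f);h=cv2.cvtColor(f["frame"],cv2.COLOR_BGR2HSV)
roi[:]=0; roi[170:200,355:395]=1
m=roi&(h[...,0]>3)&(h[...,0]<22)&(h[...,1]>150); print("scene",np.median(C[m],0),C[m][:,2].max(),m.sum())
E
```

```text
cap 89 267.85393258426967 231.41573033707866 [0.4998 0.1344 0.135 ]
[0.50078631 0.1314498  0.13579498] 0.08503445857278691 1.6129496345984795
tray 2670 377.7932584269663 223.11760299625467 [ 0.5482 -0.2146  0.02  ]
[[ 0.458 -0.136  0.03 ]
 [ 0.635 -0.135  0.03 ]
 [ 0.638 -0.294  0.03 ]
 [ 0.46  -0.291  0.03 ]]
scene [0.51888416 0.14271255 0.11839932] 0.695600284888627 227
```

View pics/c1.png

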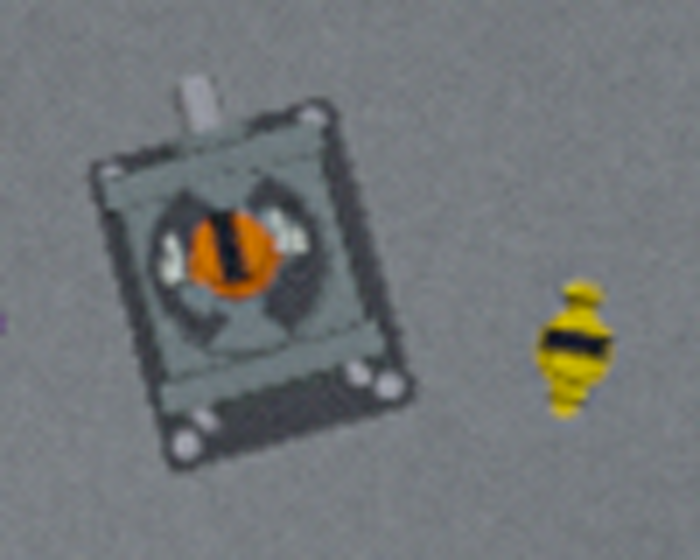

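The crop shows the orange head at (235,255), white tabs at (172,258) and (290,235), and the dark ring sectors. The cap is near (0.500, 0.134) with its y-axis at about 101°. I'll go above it by way of (0.5,-0.3).

{"method": "send_rows", "body": {
  "deltas": [
    {"dx": 10, "dy": 12, "dz": 8},
    {"dx": 30, "dy": 37, "dz": 18},
    {"dx": 52, "dy": 64, "dz": 30},
    {"dx": 76, "dy": 93, "dz": 40},
    {"dx": 100, "dy": 122, "dz": 50}
  ],
  "jaw": 85,
  "newtons": 25
}}

```text
$.deltas[0]: bad value
```

{"method": "send_rows", "body": {
  "deltas": [
    {"dx": 24, "dy": 30, "dz": 4, "rz": -1},
    {"dx": 48, "dy": 60, "dz": 8, "rz": -2},
    {"dx": 72, "dy": 90, "dz": 10, "rz": -3},
    {"dx": 96, "dy": 120, "dz": 10, "rz": -4},
    {"dx": 118, "dy": 150, "dz": 10, "rz": -5}
  ]
}}

```text
$.deltas[0]: bad value
```

{"method": "send_rows", "body": {
  "deltas": [
    {"dx": 16, "dy": 34, "rz": -1},
    {"dx": 28, "dy": 70, "rz": -2},
    {"dx": 36, "dy": 106, "rz": -3},
    {"dx": 40, "dy": 142, "rz": -4},
    {"dx": 42, "dy": 178, "rz": -4}
  ]
}}

```text
$.deltas[0]: bad value
```

{"method": "send_rows", "body": {
  "deltas": [
    {"dx": 3, "dy": 35},
    {"dx": 6, "dy": 70},
    {"dx": 8, "dy": 105},
    {"dx": 10, "dy": 140},
    {"dx": 12, "dy": 170}
  ]
}}

```text
$.deltas[0]: bad value
```

{"method": "send_rows", "body": {
  "deltas": [
    {"dx": 0, "dy": 30},
    {"dx": 0, "dy": 60},
    {"dx": 0, "dy": 90},
    {"dx": 0, "dy": 110},
    {"dx": 0, "dy": 120}
  ]
}}

```text
$.deltas[0]: bad value
```

{"method": "send_rows", "body": {
  "deltas": [
    {"dx": 10, "dy": 12, "dz": 8, "rx": 0, "ry": 0, "rz": 0},
    {"dx": 30, "dy": 37, "dz": 18, "rx": 0, "ry": 0, "rz": 0},
    {"dx": 52, "dy": 64, "dz": 30, "rx": 0, "ry": 0, "rz": 0},
    {"dx": 76, "dy": 93, "dz": 40, "rx": 0, "ry": 0, "rz": 0},
    {"dx": 100, "dy": 122, "dz": 50, "rx": 0, "ry": 0, "rz": 0}
  ],
  "jaw": 85,
  "newtons": 25
}}

```text
clock: 0.52
tcp_pos: [0.3275, -0.5118, 0.2932]
orientation: [-3.096, -0.534, -0.0]
contact_force: [0.4, -0.3, 1.0]
grip_width: 0.0847
gripper_force: 0.0
```

{"method": "send_rows", "body": {
  "deltas": [
    {"dx": 24, "dy": 30, "dz": 4, "rx": 0, "ry": 0, "rz": -1},
    {"dx": 48, "dy": 60, "dz": 8, "rx": 0, "ry": 0, "rz": -2},
    {"dx": 72, "dy": 90, "dz": 10, "rx": 0, "ry": 0, "rz": -3},
    {"dx": 96, "dy": 120, "dz": 10, "rx": 0, "ry": 0, "rz": -4},
    {"dx": 118, "dy": 150, "dz": 10, "rx": 0, "ry": 0, "rz": -5}
  ]
}}

```text
clock: 0.93
tcp_pos: [0.4458, -0.361, 0.3031]
orientation: [3.116, 0.399, 0.001]
contact_force: [0.3, 0.7, -0.3]
grip_width: 0.085
gripper_force: 0.0
```

{"method": "send_rows", "body": {
  "deltas": [
    {"dx": 16, "dy": 34, "dz": 0, "rx": 0, "ry": 0, "rz": -1},
    {"dx": 28, "dy": 70, "dz": 0, "rx": 0, "ry": 0, "rz": -2},
    {"dx": 36, "dy": 106, "dz": 0, "rx": 0, "ry": 0, "rz": -3},
    {"dx": 40, "dy": 142, "dz": 0, "rx": 0, "ry": 0, "rz": -4},
    {"dx": 42, "dy": 178, "dz": 0, "rx": 0, "ry": 0, "rz": -4}
  ]
}}

```text
clock: 1.35
tcp_pos: [0.4865, -0.1828, 0.3026]
orientation: [-3.128, -0.291, -0.001]
contact_force: [1.2, 1.4, -0.3]
grip_width: 0.0848
gripper_force: 0.0
```

{"method": "send_rows", "body": {
  "deltas": [
    {"dx": 3, "dy": 35, "dz": 0, "rx": 0, "ry": 0, "rz": 0},
    {"dx": 6, "dy": 70, "dz": 0, "rx": 0, "ry": 0, "rz": 0},
    {"dx": 8, "dy": 105, "dz": 0, "rx": 0, "ry": 0, "rz": 0},
    {"dx": 10, "dy": 140, "dz": 0, "rx": 0, "ry": 0, "rz": 0},
    {"dx": 12, "dy": 170, "dz": 0, "rx": 0, "ry": 0, "rz": 0}
  ]
}}

```text
clock: 1.77
tcp_pos: [0.4975, -0.0124, 0.3028]
orientation: [-3.128, -0.293, -0.001]
contact_force: [0.4, -0.7, 0.9]
grip_width: 0.085
gripper_force: 0.0
```

{"method": "send_rows", "body": {
  "deltas": [
    {"dx": 0, "dy": 35, "dz": 0, "rx": 0, "ry": 0, "rz": 0},
    {"dx": 0, "dy": 70, "dz": 0, "rx": 0, "ry": 0, "rz": 0},
    {"dx": 0, "dy": 100, "dz": 0, "rx": 0, "ry": 0, "rz": 0},
    {"dx": 0, "dy": 120, "dz": 0, "rx": 0, "ry": 0, "rz": 0},
    {"dx": 0, "dy": 130, "dz": 0, "rx": 0, "ry": 0, "rz": 0}
  ]
}}

```text
clock: 2.18
tcp_pos: [0.497, 0.1183, 0.3028]
orientation: [-3.126, -0.298, -0.001]
contact_force: [0.2, -0.1, -0.2]
grip_width: 0.0848
gripper_force: 0.0
```

```bash
python3 - <<'E'
from h import *
f=r.grab_frame("wrist"); im=f["frame"]; cv2.imwrite("pics/w1.png",im); C=cloud(f); h=cv2.cvtColor(im,cv2.COLOR_BGR2HSV)
print(f["xyz"],r.get_obs()["joints"].round(2))
ok=(np.hypot(C[...,0]-.5,C[...,1]-.134)<.06)&(f["z_map"]>0)
w=ok&(h[...,1]<50)&(h[...,2]>120)&(C[...,2]>.112)&(C[...,2]<.16)
n,l,s,c=cv2.connectedComponentsWithStats(w.astype(np.uint8))
for i in range(1,n):
    if s[i,4]>25: P=C[l==i]; T=P[P[:,2]>P[:,2].max()-.006]; print(s[i],c[i].round(),np.median(P,0).round(4),P[:,2].max().round(4),T.mean(0).round(4),len(T))
o=ok&(h[...,0]>3)&(h[...,0]<22)&(h[...,1]>150)&(C[...,2]>.13); P=C[o]; print("or",o.sum(),P.mean(0),P.min(0),P.max(0))
E
```

```text
[0.56250932 0.12928716 0.43450121] [ 0.03  0.18 -0.44  1.84  0.08  1.14 -1.82]
[321 170   6  20  75] [323. 180.] [0.5127 0.1134 0.1478] 0.1496 [0.5129 0.1134 0.1479] 68
[273 172  11  22 137] [279. 182.] [0.5009 0.1566 0.1467] 0.1496 [0.5005 0.1576 0.148 ] 70
or 402 [0.50762834 0.13369389 0.14714211] [0.49195841 0.07448605 0.13086996] [0.52318185 0.19074934 0.38329443]
```

View pics/w1.png

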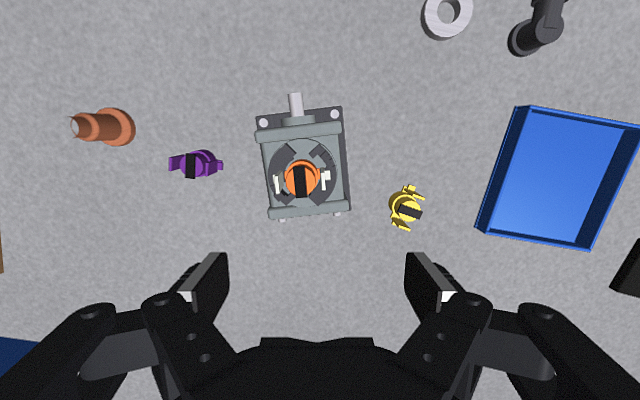

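The wrist view shows the orange head at (302,180) with white tabs at (279,182) and (323,180). The tab midpoint is about (0.5067,0.1355), with the tab axis near -74°. I'll move closer.

{"method": "send_rows", "body": {
  "deltas": [
    {"dx": 3, "dy": 6, "dz": -15, "rx": 0, "ry": 0, "rz": 1},
    {"dx": 6, "dy": 12, "dz": -35, "rx": 0, "ry": 0, "rz": 2},
    {"dx": 9.5, "dy": 17, "dz": -60, "rx": 0, "ry": 0, "rz": 4},
    {"dx": 9.5, "dy": 17, "dz": -80, "rx": 0, "ry": 0, "rz": 4.8},
    {"dx": 9.5, "dy": 17, "dz": -85, "rx": 0, "ry": 0, "rz": 4.8}
  ]
}}

```text
clock: 2.65
tcp_pos: [0.506, 0.129, 0.2142]
orientation: [3.112, 0.419, -0.009]
contact_force: [-0.5, -0.8, -0.3]
grip_width: 0.0852
gripper_force: 0.0
```

```bash
cat > look.py <<'E'
from h import *
import sys
f=r.grab_frame("wrist"); im=f["frame"]; cv2.imwrite(f"pics/{sys.argv[1]}.png",im); C=cloud(f); h=cv2.cvtColor(im,cv2.COLOR_BGR2HSV)
print(f["xyz"]); s=r.get_obs(); print(s["tcp_pos"].round(4),R.from_rotvec(s["orientation"]).as_matrix().round(3).tolist())
ok=(np.hypot(C[...,0]-.507,C[...,1]-.135)<.05)&(f["z_map"]>0)
w=ok&(h[...,1]<60)&(h[...,2]>110)&(C[...,2]>.144)&(C[...,2]<.156)
n,l,st,c=cv2.connectedComponentsWithStats(w.astype(np.uint8))
for i in range(1,n):
    if st[i,4]>40:
        P=C[l==i]; q=cv2.minAreaRect(onplane(f,np.argwhere(l==i)[:,::-1],.148)[:,:2].astype(np.float32)*1000)
        print(st[i],c[i].round(),P.mean(0).round(4),q)
o=ok&(h[...,0]>3)&(h[...,0]<22)&(h[...,1]>150)&(C[...,2]>.132)&(C[...,2]<.142); P=C[o]; print("or",o.sum(),np.median(P[:,2]),P.min(0),P.max(0))
b=ok&(h[...,2]<60)&(C[...,2]>.138)&(C[...,2]<.148); q=cv2.minAreaRect(onplane(f,np.argwhere(b)[:,::-1],.143)[:,:2].astype(np.float32)*1000);print("bar",b.sum(),q)
E
python3 look.py w2
```

```text
[0.57095708 0.14545006 0.34549572]
[0.5062 0.1291 0.2149] [[0.965, 0.264, -0.005], [0.264, -0.965, -0.002], [-0.005, 0.001, -1.0]]
[270 207   7  25 141] [273. 219.] [0.5009 0.1576 0.1477] ((500.77386474609375, 157.65550231933594), (17.8616943359375, 4.199965476989746), 13.223196029663086)
[336 207   6  25 128] [338. 219.] [0.513  0.1134 0.148 ] ((512.9014282226562, 113.20069885253906), (17.75735092163086, 3.5051231384277344), 16.359851837158203)
or 689 0.1399010115154352 [0.49194922 0.12047641 0.13200608] [0.52322787 0.15070239 0.14198975]
bar 655 ((506.74163818359375, 135.87985229492188), (32.492801666259766, 11.013368606567383), 15.156970977783203)
```

View pics/w2.png

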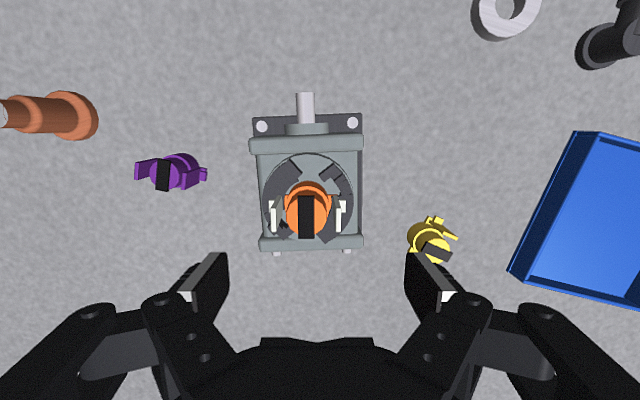

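The close view shows tabs at (273,219) and (338,219), aligned with the jaws. The cap centre is (0.5069,0.1355) at 15.3°. I'll shift y by about 6 mm and descend partway.

{"method": "send_rows", "body": {
  "deltas": [
    {"dx": 0.7, "dy": 4, "dz": 0, "rx": 0, "ry": 0, "rz": 0},
    {"dx": 0.7, "dy": 6.4, "dz": -5, "rx": 0, "ry": 0, "rz": 0},
    {"dx": 0.7, "dy": 6.4, "dz": -25, "rx": 0, "ry": 0, "rz": 0},
    {"dx": 0.7, "dy": 6.4, "dz": -35, "rx": 0, "ry": 0, "rz": 0},
    {"dx": 0.7, "dy": 6.4, "dz": -35, "rx": 0, "ry": 0, "rz": 0}
  ]
}}

```text
clock: 3.12
tcp_pos: [0.5075, 0.1369, 0.181]
orientation: [3.113, 0.42, -0.004]
contact_force: [-0.7, 0.4, -0.2]
grip_width: 0.0849
gripper_force: 0.0
```

{"method": "send_rows", "body": {
  "deltas": [
    {"dx": 0, "dy": 0, "dz": 0, "rx": 0, "ry": 0, "rz": 0},
    {"dx": 0, "dy": 0, "dz": 0, "rx": 0, "ry": 0, "rz": 0},
    {"dx": 0, "dy": 0, "dz": 0, "rx": 0, "ry": 0, "rz": 0}
  ]
}}

```text
clock: 3.37
tcp_pos: [0.5091, 0.1376, 0.1833]
orientation: [-3.113, -0.42, -0.003]
contact_force: [-0.0, -0.2, -0.1]
grip_width: 0.085
gripper_force: 0.0
```

```bash
python3 look.py w3; python3 -c "
from h import *
s=r.get_obs();print(s['moment'],s['contact_force'])"
```

```text
[0.57317565 0.15374205 0.31505526]
[0.509  0.1376 0.1832] [[0.964, 0.265, 0.002], [0.265, -0.964, 0.0], [0.002, 0.0, -1.0]]
[275 230   8  28 188] [279. 243.] [0.5007 0.1576 0.1478] ((500.7120666503906, 157.67491149902344), (17.700824737548828, 4.2282938957214355), 13.625984191894531)
[351 231   7  27 172] [354. 244.] [0.5128 0.1135 0.148 ] ((512.5437622070312, 113.33917236328125), (17.046981811523438, 3.648303985595703), 17.11039924621582)
or 944 0.13984455272209043 [0.49197888 0.12062612 0.13210838] [0.52309001 0.1508668  0.14197349]
bar 877 ((506.7276611328125, 135.82717895507812), (32.123844146728516, 11.011247634887695), 14.886004447937012)
[-0.01758957  0.01703101 -0.05507466] [ 0.40021778 -0.46410039 -0.31833819]
```

View pics/w3.png

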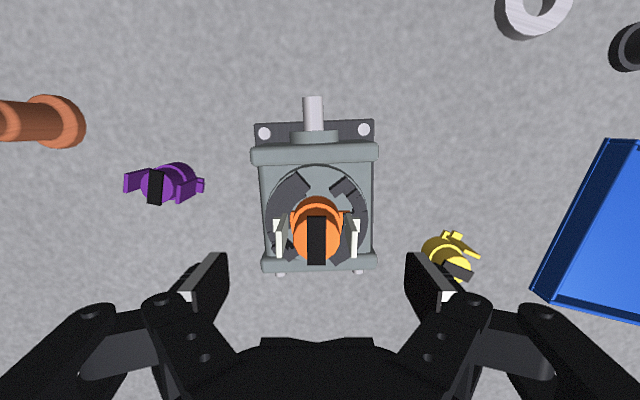

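Settled, the tabs are at (279,243) and (354,244). I need dx -2.2, dy -2.0, then down 54 mm, then close.

{"method": "send_rows", "body": {
  "deltas": [
    {"dx": -2.2, "dy": -2, "dz": -10, "rx": 0, "ry": 0, "rz": 0},
    {"dx": -2.2, "dy": -2, "dz": -25, "rx": 0, "ry": 0, "rz": 0},
    {"dx": -2.2, "dy": -2, "dz": -40, "rx": 0, "ry": 0, "rz": 0},
    {"dx": -2.2, "dy": -2, "dz": -50, "rx": 0, "ry": 0, "rz": 0},
    {"dx": -2.2, "dy": -2, "dz": -54, "rx": 0, "ry": 0, "rz": 0}
  ]
}}

```text
clock: 3.83
tcp_pos: [0.5052, 0.1349, 0.1265]
orientation: [3.113, 0.42, -0.004]
contact_force: [0.1, -0.6, 0.0]
grip_width: 0.0848
gripper_force: 0.0
```

{"method": "send_rows", "body": {
  "deltas": [
    {"dx": 0, "dy": 0, "dz": 0, "rx": 0, "ry": 0, "rz": 0},
    {"dx": 0, "dy": 0, "dz": 0, "rx": 0, "ry": 0, "rz": 0},
    {"dx": 0, "dy": 0, "dz": 0, "rx": 0, "ry": 0, "rz": 0},
    {"dx": 0, "dy": 0, "dz": 0, "rx": 0, "ry": 0, "rz": 0}
  ],
  "jaw": 60
}}

```text
clock: 4.17
tcp_pos: [0.5068, 0.1356, 0.129]
orientation: [-3.113, -0.42, -0.002]
contact_force: [-0.4, 0.6, 0.3]
grip_width: 0.06
gripper_force: 0.0
```

```bash
python3 -c "
from h import *
s=r.get_obs();print(s['moment'],s['contact_force'],s['tcp_pos'],s['grip_width'])
f=r.grab_frame('wrist');cv2.imwrite('pics/w4.png',f['frame'])"
```

```text
[-0.00162457  0.04044212 -0.01666978] [-0.38474906  0.64691408  0.2519366 ] [0.50679801 0.13564584 0.12904021] 0.06003689385082844
```

View pics/w4.png

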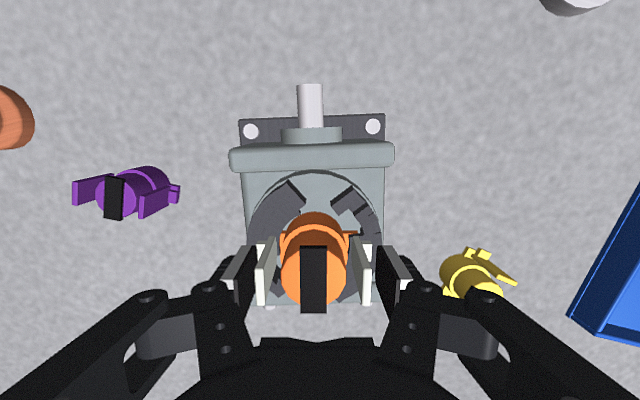

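The fingers straddle the tabs at (265,275) and (365,275) evenly. Closing at 25 N.

{"method": "send_rows", "body": {
  "deltas": [
    {"dx": 0, "dy": 0, "dz": 0, "rx": 0, "ry": 0, "rz": 0},
    {"dx": 0, "dy": 0, "dz": 0, "rx": 0, "ry": 0, "rz": 0},
    {"dx": 0, "dy": 0, "dz": 0, "rx": 0, "ry": 0, "rz": 0},
    {"dx": 0, "dy": 0, "dz": 0, "rx": 0, "ry": 0, "rz": 0},
    {"dx": 0, "dy": 0, "dz": 0, "rx": 0, "ry": 0, "rz": 0}
  ],
  "jaw": 36,
  "newtons": 28
}}

```text
clock: 4.63
tcp_pos: [0.5067, 0.1358, 0.1294]
orientation: [-3.113, -0.421, -0.002]
contact_force: [-2.5, 0.3, 7.5]
grip_width: 0.0387
gripper_force: 27.3
```

{"method": "send_rows", "body": {
  "deltas": [
    {"dx": 0, "dy": 0, "dz": 0, "rx": 0, "ry": 0, "rz": 0},
    {"dx": 0, "dy": 0, "dz": 0, "rx": 0, "ry": 0, "rz": 0},
    {"dx": 0, "dy": 0, "dz": 0, "rx": 0, "ry": 0, "rz": 0}
  ]
}}

```text
clock: 4.88
tcp_pos: [0.5067, 0.1358, 0.1293]
orientation: [-3.113, -0.421, -0.002]
contact_force: [-2.4, -0.0, 8.1]
grip_width: 0.0391
gripper_force: 27.3
```

```bash
cat > st.py <<'E'
from h import *
s=r.get_obs();m=R.from_rotvec(s['orientation']).as_matrix();print(s['clock'],'M',s['moment'].round(3),'F',s['contact_force'].round(2),s['tcp_pos'].round(4),'yaw',np.degrees(np.arctan2(m[1,0],m[0,0])).round(2),'w',s['grip_width'].round(4),s['gripper_force'])
E
python3 st.py
```

```text
Traceback (most recent call last):
  File "st.py", line 2, in <module>
    s=r.get_obs();m=R.from_rotvec(s['orientation']).as_matrix();print(s['clock'],'M',s['moment'].round(3),'F',s['contact_force'].round(2),s['tcp_pos'].round(4),'yaw',np.degrees(np.arctan2(m[1,0],m[0,0])).round(2),'w',s['grip_width'].round(4),s['gripper_force'])
                                                                                                                                                                                                                         ^^^^^^^^^^^^^^^^^^^^^
AttributeError: 'float' object has no attribute 'round'
```

```bash
sed -i "s/s\['grip_width'\].round(4)/round(s['grip_width'],4)/" st.py; python3 st.py
```

```text
4.8833 M [-0.037  0.526 -0.023] F [-2.43 -0.02  8.12] [0.5067 0.1358 0.1293] yaw 15.39 w 0.0391 27.276088893413544
```

{"method": "send_rows", "body": {
  "deltas": [
    {"dx": 0, "dy": 0, "dz": 0.2, "rx": 0, "ry": 0, "rz": 1},
    {"dx": 0, "dy": 0, "dz": 0.2, "rx": 0, "ry": 0, "rz": 2},
    {"dx": 0, "dy": 0, "dz": 0.2, "rx": 0, "ry": 0, "rz": 3},
    {"dx": 0, "dy": 0, "dz": 0.2, "rx": 0, "ry": 0, "rz": 3}
  ]
}}

```text
clock: 5.22
tcp_pos: [0.5069, 0.1358, 0.1294]
orientation: [-3.101, -0.503, -0.002]
contact_force: [-0.6, 0.3, 5.8]
grip_width: 0.0386
gripper_force: 27.9
```

```bash
python3 st.py
```

```text
5.2167 M [0.058 0.223 0.056] F [-0.64  0.31  5.79] [0.5069 0.1358 0.1294] yaw 18.44 w 0.0386 27.854762077331543
```

{"method": "send_rows", "body": {
  "deltas": [
    {"dx": 0, "dy": 0, "dz": 0, "rx": 0, "ry": 0, "rz": 1.5},
    {"dx": 0, "dy": 0, "dz": 0, "rx": 0, "ry": 0, "rz": 3},
    {"dx": 0, "dy": 0, "dz": 0, "rx": 0, "ry": 0, "rz": 4.5},
    {"dx": 0, "dy": 0, "dz": 0, "rx": 0, "ry": 0, "rz": 6},
    {"dx": 0, "dy": 0, "dz": 0, "rx": 0, "ry": 0, "rz": 6}
  ]
}}

```text
clock: 5.63
tcp_pos: [0.5071, 0.1358, 0.1295]
orientation: [-3.07, -0.665, -0.003]
contact_force: [-0.2, -0.3, 4.2]
grip_width: 0.0385
gripper_force: 27.7
```

```bash
python3 st.py
```

```text
5.6333 M [0.039 0.036 0.009] F [-0.16 -0.35  4.19] [0.5071 0.1358 0.1295] yaw 24.45 w 0.0385 27.70942211151123
```

{"method": "send_rows", "body": {
  "deltas": [
    {"dx": 0, "dy": 0, "dz": 0, "rx": 0, "ry": 0, "rz": 1.5},
    {"dx": 0, "dy": 0, "dz": 0, "rx": 0, "ry": 0, "rz": 3},
    {"dx": 0, "dy": 0, "dz": 0, "rx": 0, "ry": 0, "rz": 4.5},
    {"dx": 0, "dy": 0, "dz": 0, "rx": 0, "ry": 0, "rz": 6},
    {"dx": 0, "dy": 0, "dz": 0, "rx": 0, "ry": 0, "rz": 6}
  ]
}}

```text
clock: 6.05
tcp_pos: [0.5072, 0.1358, 0.1294]
orientation: [-3.031, -0.826, -0.004]
contact_force: [0.0, -0.7, 5.5]
grip_width: 0.0387
gripper_force: 27.8
```

```bash
python3 - <<'E'
exec(open('st.py').read())
f=r.grab_frame('wrist');cv2.imwrite('pics/w5.png',f['frame'][200:400])
E
```

```text
6.05 M [0.028 0.01  0.065] F [ 0.01 -0.69  5.54] [0.5072 0.1358 0.1294] yaw 30.49 w 0.0387 27.825089693069458
```

View pics/w5.png

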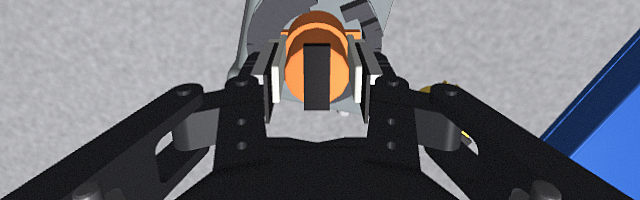

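The cap is turning with the gripper (bar upright at (316,77)). I'll go on in 4° steps and check the moment after each.

{"method": "send_rows", "body": {
  "deltas": [
    {"dx": 0, "dy": 0, "dz": 0, "rx": 0, "ry": 0, "rz": 1.3},
    {"dx": 0, "dy": 0, "dz": 0, "rx": 0, "ry": 0, "rz": 2.6},
    {"dx": 0, "dy": 0, "dz": 0, "rx": 0, "ry": 0, "rz": 4},
    {"dx": 0, "dy": 0, "dz": 0, "rx": 0, "ry": 0, "rz": 4}
  ]
}}

```text
clock: 6.43
tcp_pos: [0.5072, 0.1358, 0.1294]
orientation: [-3.0, -0.931, -0.004]
contact_force: [0.6, -0.4, 4.5]
grip_width: 0.0387
gripper_force: 27.8
```

```bash
python3 st.py
```

```text
6.4333 M [ 0.101 -0.008  0.009] F [ 0.63 -0.44  4.46] [0.5072 0.1358 0.1294] yaw 34.48 w 0.0387 27.803549766540527
```

{"method": "send_rows", "body": {
  "deltas": [
    {"dx": 0, "dy": 0, "dz": 0, "rx": 0, "ry": 0, "rz": 1.3},
    {"dx": 0, "dy": 0, "dz": 0, "rx": 0, "ry": 0, "rz": 2.6},
    {"dx": 0, "dy": 0, "dz": 0, "rx": 0, "ry": 0, "rz": 4},
    {"dx": 0, "dy": 0, "dz": 0, "rx": 0, "ry": 0, "rz": 4}
  ]
}}

```text
clock: 6.77
tcp_pos: [0.5073, 0.1358, 0.1294]
orientation: [2.966, 1.035, 0.004]
contact_force: [0.0, 1.0, 5.7]
grip_width: 0.0388
gripper_force: 27.8
```

```bash
python3 st.py
```

```text
6.7667 M [ 0.013 -0.027 -0.037] F [0.01 0.98 5.75] [0.5073 0.1358 0.1294] yaw 38.48 w 0.0388 27.794266641139984
```

{"method": "send_rows", "body": {
  "deltas": [
    {"dx": 0, "dy": 0, "dz": 0, "rx": 0, "ry": 0, "rz": 1.3},
    {"dx": 0, "dy": 0, "dz": 0, "rx": 0, "ry": 0, "rz": 2.6},
    {"dx": 0, "dy": 0, "dz": 0, "rx": 0, "ry": 0, "rz": 4},
    {"dx": 0, "dy": 0, "dz": 0, "rx": 0, "ry": 0, "rz": 4}
  ]
}}

```text
clock: 7.1
tcp_pos: [0.5073, 0.1359, 0.1295]
orientation: [2.928, 1.138, 0.004]
contact_force: [0.3, -0.1, 4.7]
grip_width: 0.0385
gripper_force: 27.8
```

```bash
python3 st.py
```

```text
7.1 M [ 0.032 -0.042  0.05 ] F [ 0.31 -0.1   4.74] [0.5073 0.1359 0.1295] yaw 42.48 w 0.0385 27.79063045978546
```

{"method": "send_rows", "body": {
  "deltas": [
    {"dx": 0, "dy": 0, "dz": 0, "rx": 0, "ry": 0, "rz": 1.3},
    {"dx": 0, "dy": 0, "dz": 0, "rx": 0, "ry": 0, "rz": 2.6},
    {"dx": 0, "dy": 0, "dz": 0, "rx": 0, "ry": 0, "rz": 4},
    {"dx": 0, "dy": 0, "dz": 0, "rx": 0, "ry": 0, "rz": 4}
  ]
}}

```text
clock: 7.43
tcp_pos: [0.5073, 0.1358, 0.1294]
orientation: [2.886, 1.239, 0.004]
contact_force: [-0.1, 0.6, 6.2]
grip_width: 0.0383
gripper_force: 27.8
```

```bash
python3 st.py
```

```text
7.4333 M [ 0.052 -0.053  0.009] F [-0.08  0.59  6.21] [0.5073 0.1358 0.1294] yaw 46.48 w 0.0383 27.790857553482056
```

{"method": "send_rows", "body": {
  "deltas": [
    {"dx": 0, "dy": 0, "dz": 0, "rx": 0, "ry": 0, "rz": 1.3},
    {"dx": 0, "dy": 0, "dz": 0, "rx": 0, "ry": 0, "rz": 2.6},
    {"dx": 0, "dy": 0, "dz": 0, "rx": 0, "ry": 0, "rz": 4},
    {"dx": 0, "dy": 0, "dz": 0, "rx": 0, "ry": 0, "rz": 4}
  ]
}}

```text
clock: 7.77
tcp_pos: [0.5073, 0.1358, 0.1294]
orientation: [2.841, 1.339, 0.004]
contact_force: [-0.1, 0.4, 5.8]
grip_width: 0.0389
gripper_force: 27.8
```

```bash
python3 st.py
```

```text
7.7667 M [ 0.047 -0.032  0.001] F [-0.12  0.37  5.83] [0.5073 0.1358 0.1294] yaw 50.48 w 0.0389 27.792717218399048
```

{"method": "send_rows", "body": {
  "deltas": [
    {"dx": 0, "dy": 0, "dz": 0, "rx": 0, "ry": 0, "rz": 1.3},
    {"dx": 0, "dy": 0, "dz": 0, "rx": 0, "ry": 0, "rz": 2.6},
    {"dx": 0, "dy": 0, "dz": 0, "rx": 0, "ry": 0, "rz": 4},
    {"dx": 0, "dy": 0, "dz": 0, "rx": 0, "ry": 0, "rz": 4}
  ]
}}

```text
clock: 8.1
tcp_pos: [0.5074, 0.136, 0.1294]
orientation: [2.794, 1.437, 0.004]
contact_force: [0.4, 1.2, 5.1]
grip_width: 0.0386
gripper_force: 27.9
```

```bash
python3 st.py
```

```text
8.1 M [ 0.204 -0.096 -0.256] F [0.41 1.24 5.11] [0.5074 0.136  0.1294] yaw 54.44 w 0.0386 27.90221482515335
```

The torque has jumped to 0.26 N m, so this looks like the stop. One small step to confirm.

{"method": "send_rows", "body": {
  "deltas": [
    {"dx": 0, "dy": 0, "dz": 0, "rx": 0, "ry": 0, "rz": 0.3},
    {"dx": 0, "dy": 0, "dz": 0, "rx": 0, "ry": 0, "rz": 0.5},
    {"dx": 0, "dy": 0, "dz": 0, "rx": 0, "ry": 0, "rz": 0.5}
  ]
}}

```text
clock: 8.35
tcp_pos: [0.5073, 0.136, 0.1295]
orientation: [2.788, 1.447, 0.004]
contact_force: [-0.3, 0.6, 5.5]
grip_width: 0.0385
gripper_force: 28.0
```

```bash
python3 st.py
```

```text
8.35 M [ 0.19  -0.076 -0.427] F [-0.26  0.61  5.53] [0.5073 0.136  0.1295] yaw 54.85 w 0.0385 27.955159842967987
```

That is the stop (0.43 N m). Easing back about 3°, then lifting a little at first.

{"method": "send_rows", "body": {
  "deltas": [
    {"dx": 0, "dy": 0, "dz": 0, "rx": 0, "ry": 0, "rz": -1.5},
    {"dx": 0, "dy": 0, "dz": 0, "rx": 0, "ry": 0, "rz": -3.2},
    {"dx": 0, "dy": 0, "dz": 0, "rx": 0, "ry": 0, "rz": -3.2}
  ]
}}

```text
clock: 8.6
tcp_pos: [0.5073, 0.1359, 0.1294]
orientation: [2.828, 1.368, 0.004]
contact_force: [1.5, -0.1, 5.7]
grip_width: 0.0387
gripper_force: 27.9
```

```bash
python3 st.py
```

```text
8.6 M [ 0.096 -0.101  0.002] F [ 1.45 -0.11  5.75] [0.5073 0.1359 0.1294] yaw 51.63 w 0.0387 27.90144592523575
```

{"method": "send_rows", "body": {
  "deltas": [
    {"dx": 0, "dy": 0, "dz": 0.3, "rx": 0, "ry": 0, "rz": 0},
    {"dx": 0, "dy": 0, "dz": 0.6, "rx": 0, "ry": 0, "rz": 0},
    {"dx": 0, "dy": 0, "dz": 0.6, "rx": 0, "ry": 0, "rz": 0}
  ]
}}

```text
clock: 8.85
tcp_pos: [0.5072, 0.1359, 0.1297]
orientation: [2.827, 1.37, 0.003]
contact_force: [2.1, 0.8, 2.6]
grip_width: 0.0386
gripper_force: 27.7
```

```bash
python3 st.py
```

```text
8.85 M [ 0.304 -0.527  0.011] F [2.14 0.8  2.63] [0.5072 0.1359 0.1297] yaw 51.7 w 0.0386 27.714313566684723
```

{"method": "send_rows", "body": {
  "deltas": [
    {"dx": 0, "dy": 0, "dz": 0.5, "rx": 0, "ry": 0, "rz": 0},
    {"dx": 0, "dy": 0, "dz": 1, "rx": 0, "ry": 0, "rz": 0},
    {"dx": 0, "dy": 0, "dz": 1, "rx": 0, "ry": 0, "rz": 0}
  ]
}}

```text
clock: 9.1
tcp_pos: [0.5066, 0.1356, 0.1303]
orientation: [-2.827, -1.369, -0.001]
contact_force: [1.9, 1.1, 3.9]
grip_width: 0.0385
gripper_force: 27.9
```

```bash
python3 st.py
```

```text
9.1 M [ 0.295 -0.598 -0.069] F [1.91 1.09 3.88] [0.5066 0.1356 0.1303] yaw 51.69 w 0.0385 27.85568118095398
```

{"method": "send_rows", "body": {
  "deltas": [
    {"dx": 0, "dy": 0, "dz": 1, "rx": 0, "ry": 0, "rz": 0},
    {"dx": 0, "dy": 0, "dz": 2, "rx": 0, "ry": 0, "rz": 0},
    {"dx": 0, "dy": 0, "dz": 3, "rx": 0, "ry": 0, "rz": 0},
    {"dx": 0, "dy": 0, "dz": 3, "rx": 0, "ry": 0, "rz": 0}
  ]
}}

```text
clock: 9.43
tcp_pos: [0.5062, 0.1356, 0.133]
orientation: [-2.827, -1.369, -0.0]
contact_force: [3.5, 2.7, -0.8]
grip_width: 0.0388
gripper_force: 28.6
```

```bash
python3 st.py
```

```text
9.4333 M [ 0.598 -0.77  -0.055] F [ 3.5   2.66 -0.76] [0.5062 0.1356 0.133 ] yaw 51.68 w 0.0388 28.563838005065918
```

{"method": "send_rows", "body": {
  "deltas": [
    {"dx": 0.5, "dy": 0.2, "dz": 0, "rx": 0, "ry": 0, "rz": 0},
    {"dx": 1, "dy": 0.3, "dz": 1.5, "rx": 0, "ry": 0, "rz": 0},
    {"dx": 1, "dy": 0.3, "dz": 3, "rx": 0, "ry": 0, "rz": 0},
    {"dx": 1, "dy": 0.3, "dz": 4, "rx": 0, "ry": 0, "rz": 0}
  ]
}}

```text
clock: 9.77
tcp_pos: [0.5065, 0.1356, 0.1368]
orientation: [-2.827, -1.37, 0.003]
contact_force: [0.2, 2.2, -2.4]
grip_width: 0.0384
gripper_force: 28.5
```

```bash
python3 st.py
```

```text
9.7667 M [ 0.54  -0.307 -0.017] F [ 0.22  2.25 -2.39] [0.5065 0.1356 0.1368] yaw 51.7 w 0.0384 28.530438244342804
```

{"method": "send_rows", "body": {
  "deltas": [
    {"dx": 0, "dy": 0.4, "dz": 3, "rx": 0, "ry": 0, "rz": 0},
    {"dx": 0, "dy": 0.4, "dz": 7, "rx": 0, "ry": 0, "rz": 0},
    {"dx": 0, "dy": 0.4, "dz": 12, "rx": 0, "ry": 0, "rz": 0},
    {"dx": 0, "dy": 0.4, "dz": 17, "rx": 0, "ry": 0, "rz": 0},
    {"dx": 0, "dy": 0.4, "dz": 22, "rx": 0, "ry": 0, "rz": 0}
  ]
}}

```text
clock: 10.18
tcp_pos: [0.5071, 0.1357, 0.1597]
orientation: [2.827, 1.369, -0.001]
contact_force: [0.4, 0.7, -1.3]
grip_width: 0.0386
gripper_force: 28.9
```

```bash
python3 st.py
```

```text
10.1833 M [ 0.025 -0.045  0.061] F [ 0.4   0.67 -1.26] [0.5071 0.1357 0.1597] yaw 51.67 w 0.0386 28.868098855018616
```

The cap is free and hanging (-1.3 N, its own weight). Up and over to the tray.

{"method": "send_rows", "body": {
  "deltas": [
    {"dx": 0, "dy": -2, "dz": 10, "rx": 0, "ry": 0, "rz": 0},
    {"dx": 0, "dy": -12, "dz": 25, "rx": 0, "ry": 0, "rz": 0},
    {"dx": 5, "dy": -32, "dz": 38, "rx": 0, "ry": 0, "rz": 0},
    {"dx": 9, "dy": -57, "dz": 45, "rx": 0, "ry": 0, "rz": 0},
    {"dx": 12, "dy": -85, "dz": 45, "rx": 0, "ry": 0, "rz": 0}
  ]
}}

```text
clock: 10.6
tcp_pos: [0.5206, 0.0514, 0.2069]
orientation: [2.825, 1.372, 0.006]
contact_force: [0.7, -0.8, -1.6]
grip_width: 0.0383
gripper_force: 28.9
```

{"method": "send_rows", "body": {
  "deltas": [
    {"dx": 3, "dy": -30, "dz": 0, "rx": 0, "ry": 0, "rz": 0},
    {"dx": 6, "dy": -60, "dz": 0, "rx": 0, "ry": 0, "rz": 0},
    {"dx": 9, "dy": -90, "dz": 0, "rx": 0, "ry": 0, "rz": 0},
    {"dx": 12, "dy": -120, "dz": 0, "rx": 0, "ry": 0, "rz": 0},
    {"dx": 15, "dy": -150, "dz": 0, "rx": 0, "ry": 0, "rz": 0}
  ]
}}

```text
clock: 11.02
tcp_pos: [0.5341, -0.1006, 0.205]
orientation: [2.827, 1.369, 0.0]
contact_force: [0.2, 0.5, -1.8]
grip_width: 0.0384
gripper_force: 28.9
```

{"method": "send_rows", "body": {
  "deltas": [
    {"dx": 4, "dy": -30, "dz": 0, "rx": 0, "ry": 0, "rz": 0},
    {"dx": 8, "dy": -60, "dz": 0, "rx": 0, "ry": 0, "rz": 0},
    {"dx": 12, "dy": -85, "dz": 0, "rx": 0, "ry": 0, "rz": 0},
    {"dx": 14, "dy": -105, "dz": 0, "rx": 0, "ry": 0, "rz": 0},
    {"dx": 14, "dy": -115, "dz": 0, "rx": 0, "ry": 0, "rz": 0}
  ]
}}

```text
clock: 11.43
tcp_pos: [0.548, -0.2177, 0.2047]
orientation: [2.829, 1.363, -0.001]
contact_force: [0.5, 0.1, -0.9]
grip_width: 0.0385
gripper_force: 28.9
```

{"method": "send_rows", "body": {
  "deltas": [
    {"dx": 0, "dy": 0, "dz": 0, "rx": 0, "ry": 0, "rz": 0},
    {"dx": 0, "dy": 0, "dz": 0, "rx": 0, "ry": 0, "rz": 0},
    {"dx": 0, "dy": 0, "dz": 0, "rx": 0, "ry": 0, "rz": 0}
  ]
}}

```text
clock: 11.68
tcp_pos: [0.5483, -0.2117, 0.2044]
orientation: [-2.825, -1.372, -0.001]
contact_force: [1.4, -0.1, -1.5]
grip_width: 0.0386
gripper_force: 28.9
```

```bash
python3 - <<'E'
exec(open('st.py').read())
f=r.grab_frame('scene'); im=f['frame']; P=s['tcp_pos']; uv=proj(f,[P]); print(uv)
u,v=uv[0].astype(int); C=cloud(f); h=cv2.cvtColor(im,cv2.COLOR_BGR2HSV)
cv2.imwrite('pics/s5.png',cv2.resize(im[v-70:v+90,u-100:u+100],None,fx=3.5,fy=3.5))
m=(np.linalg.norm(C-P,axis=2)<.06)&(h[...,0]>3)&(h[...,0]<22)&(h[...,1]>150); print("orange z",np.percentile(C[m][:,2],[1,50,99]),m.sum(),C[m].mean(0))
E
```

```text
11.6833 M [ 0.067 -0.031 -0.034] F [ 1.36 -0.14 -1.51] [ 0.5483 -0.2117  0.2044] yaw 51.82 w 0.0386 28.86307418346405
[[265.89840895 120.42288481]]
orange z [0.16476265 0.18789734 0.21479512] 200 [ 0.55569985 -0.20242941  0.18929684]
```

View pics/s5.png

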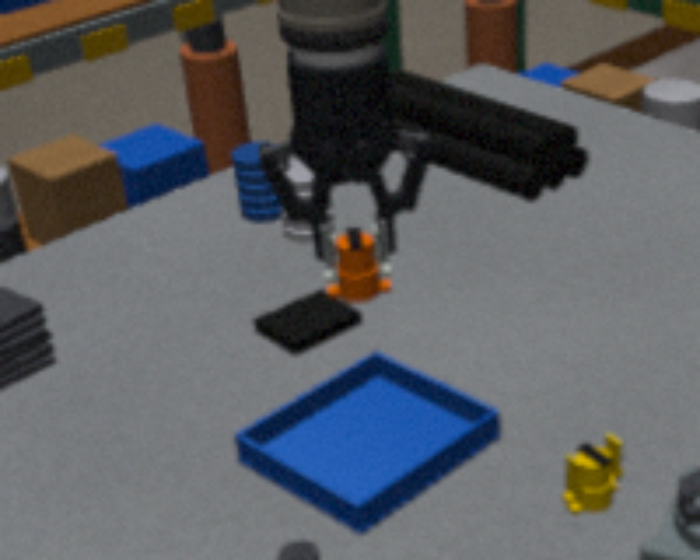

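The cap hangs upright in the gripper at (357,265), over the tray. Lowering it.

{"method": "send_rows", "body": {
  "deltas": [
    {"dx": 0, "dy": 0, "dz": -10, "rx": 0, "ry": 0, "rz": 0},
    {"dx": 0, "dy": 0, "dz": -30, "rx": 0, "ry": 0, "rz": 0},
    {"dx": 0, "dy": 0, "dz": -55, "rx": 0, "ry": 0, "rz": 0},
    {"dx": 0, "dy": 0, "dz": -80, "rx": 0, "ry": 0, "rz": 0},
    {"dx": 0, "dy": 0, "dz": -105, "rx": 0, "ry": 0, "rz": 0}
  ]
}}

```text
clock: 12.15
tcp_pos: [0.5482, -0.2126, 0.0977]
orientation: [-2.826, -1.372, -0.0]
contact_force: [-0.2, -0.3, -2.3]
grip_width: 0.0387
gripper_force: 28.9
```

{"method": "send_rows", "body": {
  "deltas": [
    {"dx": 0, "dy": 0, "dz": -15, "rx": 0, "ry": 0, "rz": 0},
    {"dx": 0, "dy": 0, "dz": -27, "rx": 0, "ry": 0, "rz": 0},
    {"dx": 0, "dy": 0, "dz": -36, "rx": 0, "ry": 0, "rz": 0},
    {"dx": 0, "dy": 0, "dz": -43, "rx": 0, "ry": 0, "rz": 0},
    {"dx": 0, "dy": 0, "dz": -48, "rx": 0, "ry": 0, "rz": 0}
  ]
}}

```text
clock: 12.57
tcp_pos: [0.5485, -0.2135, 0.0507]
orientation: [2.827, 1.37, 0.001]
contact_force: [0.1, -0.1, -1.4]
grip_width: 0.0382
gripper_force: 28.9
```

{"method": "send_rows", "body": {
  "deltas": [
    {"dx": 0, "dy": 0, "dz": -1, "rx": 0, "ry": 0, "rz": 0},
    {"dx": 0, "dy": 0, "dz": -2, "rx": 0, "ry": 0, "rz": 0},
    {"dx": 0, "dy": 0, "dz": -3, "rx": 0, "ry": 0, "rz": 0},
    {"dx": 0, "dy": 0, "dz": -3, "rx": 0, "ry": 0, "rz": 0}
  ]
}}

```text
clock: 12.9
tcp_pos: [0.5487, -0.214, 0.0486]
orientation: [2.827, 1.369, 0.001]
contact_force: [-0.1, -0.5, -1.2]
grip_width: 0.0387
gripper_force: 28.9
```

```bash
python3 st.py
```

```text
12.9 M [ 0.023  0.004 -0.046] F [-0.08 -0.52 -1.16] [ 0.5487 -0.214   0.0486] yaw 51.68 w 0.0387 28.86218011379242
```

{"method": "send_rows", "body": {
  "deltas": [
    {"dx": 0, "dy": 0, "dz": -1, "rx": 0, "ry": 0, "rz": 0},
    {"dx": 0, "dy": 0, "dz": -2, "rx": 0, "ry": 0, "rz": 0},
    {"dx": 0, "dy": 0, "dz": -3, "rx": 0, "ry": 0, "rz": 0},
    {"dx": 0, "dy": 0, "dz": -3, "rx": 0, "ry": 0, "rz": 0}
  ]
}}

```text
clock: 13.23
tcp_pos: [0.5482, -0.2139, 0.045]
orientation: [-2.827, -1.369, 0.0]
contact_force: [0.6, -0.3, -1.5]
grip_width: 0.0386
gripper_force: 28.9
```

{"method": "send_rows", "body": {
  "deltas": [
    {"dx": 0, "dy": 0, "dz": -0.5, "rx": 0, "ry": 0, "rz": 0},
    {"dx": 0, "dy": 0, "dz": -1, "rx": 0, "ry": 0, "rz": 0},
    {"dx": 0, "dy": 0, "dz": -1, "rx": 0, "ry": 0, "rz": 0}
  ]
}}

```text
clock: 13.48
tcp_pos: [0.5483, -0.2139, 0.0442]
orientation: [2.827, 1.369, 0.0]
contact_force: [0.4, -0.0, -0.0]
grip_width: 0.0386
gripper_force: 29.0
```

```bash
python3 st.py
```

```text
13.4833 M [-0.031  0.072 -0.015] F [ 0.36 -0.01 -0.04] [ 0.5483 -0.2139  0.0442] yaw 51.68 w 0.0386 29.02185022830963
```

{"method": "send_rows", "body": {
  "deltas": [
    {"dx": 0, "dy": 0, "dz": -0.3, "rx": 0, "ry": 0, "rz": 0},
    {"dx": 0, "dy": 0, "dz": -0.3, "rx": 0, "ry": 0, "rz": 0}
  ]
}}

```text
clock: 13.65
tcp_pos: [0.5483, -0.2139, 0.0441]
orientation: [2.827, 1.369, -0.0]
contact_force: [-0.4, -0.4, 2.1]
grip_width: 0.0385
gripper_force: 29.9
```

{"method": "send_rows", "body": {
  "deltas": [
    {"dx": 0, "dy": 0, "dz": 0, "rx": 0, "ry": 0, "rz": 0},
    {"dx": 0, "dy": 0, "dz": 0, "rx": 0, "ry": 0, "rz": 0},
    {"dx": 0, "dy": 0, "dz": 0, "rx": 0, "ry": 0, "rz": 0},
    {"dx": 0, "dy": 0, "dz": 0, "rx": 0, "ry": 0, "rz": 0}
  ],
  "jaw": 72
}}

```text
clock: 13.98
tcp_pos: [0.5484, -0.2139, 0.0438]
orientation: [2.827, 1.369, 0.0]
contact_force: [-0.5, -0.1, 0.5]
grip_width: 0.0721
gripper_force: 0.0
```

{"method": "send_rows", "body": {
  "deltas": [
    {"dx": 0, "dy": 0, "dz": 4, "rx": 0, "ry": 0, "rz": 0},
    {"dx": 0, "dy": 0, "dz": 15, "rx": 0, "ry": 0, "rz": 0},
    {"dx": 0, "dy": 0, "dz": 35, "rx": 0, "ry": 0, "rz": 0},
    {"dx": 0, "dy": 0, "dz": 65, "rx": 0, "ry": 0, "rz": 0},
    {"dx": 0, "dy": 0, "dz": 95, "rx": 0, "ry": 0, "rz": 0}
  ]
}}

```text
clock: 14.4
tcp_pos: [0.5478, -0.2135, 0.1402]
orientation: [-2.826, -1.369, 0.001]
contact_force: [1.1, -0.9, -1.1]
grip_width: 0.0717
gripper_force: 0.0
```

{"method": "send_rows", "body": {
  "deltas": [
    {"dx": 0, "dy": 0, "dz": 15, "rx": 0, "ry": 0, "rz": 0},
    {"dx": 0, "dy": 0, "dz": 30, "rx": 0, "ry": 0, "rz": 0},
    {"dx": 0, "dy": 0, "dz": 40, "rx": 0, "ry": 0, "rz": 0},
    {"dx": 0, "dy": 0, "dz": 40, "rx": 0, "ry": 0, "rz": 0}
  ]
}}

```text
clock: 14.73
tcp_pos: [0.5497, -0.2142, 0.1818]
orientation: [2.824, 1.368, 0.005]
contact_force: [-0.6, 0.4, 0.2]
grip_width: 0.072
gripper_force: 0.0
```

```bash
python3 - <<'E'
exec(open('st.py').read())
f=r.grab_frame('scene'); im=f['frame']; cv2.imwrite('pics/s6.png',cv2.resize(im[100:270,200:460],None,fx=3,fy=3))
E
```

```text
14.7333 M [0.045 0.008 0.044] F [-0.56  0.39  0.2 ] [ 0.5497 -0.2142  0.1818] yaw 51.68 w 0.072 0.0
```

View pics/s6.png

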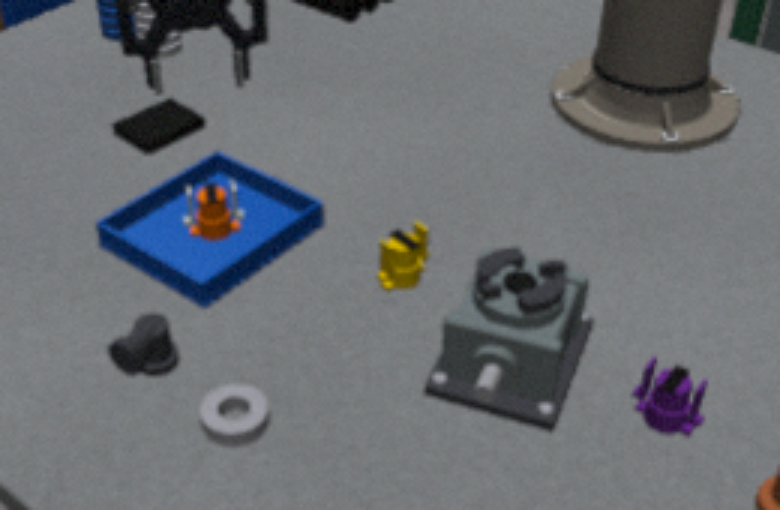

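The cap stands upright in the tray at (212,212), the port at (520,280) is open, and the other parts haven't moved. Handing in.

```bash
python3 -c "
from bench import r
print(r.hand_in())"
```

```text
the job is handed in; nothing more can be done
None
```

The port is open: I turned the cap anticlockwise to its stop (about 39°; torque peaked at 0.43 N m on a confirming step, past the 0.3 N m stop value), eased it back and lifted it off, and it now stands upright in the blue tray with the gripper clear, handed in at about 15 s with no result shown.

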